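# Gauge stack and core pin for a height comparison

## Task

Set up the height comparison on the granite plate: lay the headed core pin centrally in the pair of V-blocks, down in both Vs with its head and tip clear at the ends, and build the 60 mm gauge stack in the middle of the round platen from the 30, 20 and 10 mm square blocks, the 30 at the bottom and the 10 on top. Wring the two upper blocks on: set each one down on the block below about a third of its width (8 mm) off to one side, then slide it across, faces touching, until its sides are flush all round. Leave the 50 mm block, the bush and the pen as they are.

Things in the scene. Friction and masses are not known exactly. Their poses are not given: they have to be found in the camera images.
- gb30: square steel gauge block, face 24 x 24 mm, 30 mm thick, 133 g, lying flat on the mat; a small dark tie-rod hole shows in its face. Origin: centre of its underside; z up through the thickness, x and y square to its sides. Lapped faces slide easily on one another (friction 0.15), not on the platen (0.6). Bottom of the stack.
- gb20: square steel gauge block, face 24 x 24 mm, 20 mm thick, 89 g, lying flat on the mat; a small dark tie-rod hole shows in its face. Origin: centre of its underside; z up through the thickness, x and y square to its sides. Lapped faces slide easily on one another (friction 0.15), not on the platen (0.6). Middle of the stack.
- gb10: square steel gauge block, face 24 x 24 mm, 10 mm thick, 44 g, lying flat on the mat; a small dark tie-rod hole shows in its face. Origin: centre of its underside; z up through the thickness, x and y square to its sides. Lapped faces slide easily on one another (friction 0.15), not on the platen (0.6). Top of the stack.
- gb50: square steel gauge block, face 24 x 24 mm, 50 mm thick, 222 g, lying flat on the mat; a small dark tie-rod hole shows in its face. Origin: centre of its underside; z up through the thickness, x and y square to its sides. Lapped faces slide easily on one another (friction 0.15), not on the platen (0.6). Not needed: leave it standing where it is.
- pin: steel core pin lying on the mat, 260 g: shank 20 mm in diameter, x from -46 to +46 mm; head at +x, 7 mm long, 28 mm wide, with flats level with the shank so that it does not roll; thinner tip (12 mm in diameter, 12 mm long) at -x; 111 mm overall. Origin: on the shank's underside, halfway along it (axis 10 mm above); x along the pin, z up.
- platen: round lapped steel disc, 60 mm in diameter, 10 mm thick, fixed on the granite plate. Origin: centre of its underside, so its top is at +10 mm.
- vrest: fixed on the granite: two steel V-blocks on one base (84 x 56 x 20 mm). Origin: centre of its underside; x along the Vs. Blocks 14 mm long, at x = -30 and +30 mm, 46 wide, 58 high; 46 mm gap between them for the fingers. Vs 90 degrees, 24 mm wide at the top; the seated pin's underside is at z = 50 mm, axis at 60, top at 70 (level with the 60 mm stack). The pin may lie either way round.
- granite: dark granite surface plate 250 (x) x 400 (y) x 50 mm, fixed on the white bench, to the left or the right of the middle; the platen and V-blocks stand on it. Origin: centre of its underside; top at +50 mm.
- bush: loose brass guide bush standing on the mat: plain tube, 26 mm outside, 18 mm bore, 30 mm tall. Origin: centre of its underside. Leave it alone.
- pen: loose blue marker pen lying on the bare bench, 134 mm long, 11 mm thick, in front of the robot beyond the plate and mat. Origin: underside, middle; x along it. Leave it alone.
Things that resemble listed ones, but are neither listed nor needed, are in the scene too. What is shaped like the pin but blue or red is not meant.

How it is judged:
On the way, in this order (a step that is already met when the one before it is completed fails the run):
1. the 30 mm block stands flat on the platen (horizontal distance between gb30 and platen below 0.012 m and z of gb30 in the frame of platen between 0.008 and 0.012 m and angle between gb30's own z axis and vertical below 0.06 rad), for 0.2 s.
2. the 20 mm block touches down on the 30 mm block, 6 to 16 mm off centre (all of step 1 and horizontal distance between gb20 and gb30 between 0.0055 and 0.016 m and z of gb20 in the frame of gb30 between 0.028 and 0.032 m and angle between gb20's own z axis and vertical below 0.06 rad and contact force between gb20 and gb30 above 0.1 N), for 0.1 s.
3. the 20 mm block is slid flush (all of step 1 and horizontal distance between gb20 and gb30 below 0.004 m and z of gb20 in the frame of gb30 between 0.028 and 0.032 m and angle between gb20's own z axis and vertical below 0.06 rad and contact force between gb20 and gb30 above 0.1 N and (angle between the x axis of gb20 and the x axis of gb30, either way round below 0.14 rad or angle between the x axis of gb20 and the y axis of gb30, either way round below 0.14 rad)), for 0.2 s.
4. the 10 mm block touches down on the 20 mm block, 6 to 16 mm off centre (horizontal distance between gb20 and gb30 below 0.004 m and z of gb20 in the frame of gb30 between 0.028 and 0.032 m and angle between each of gb20, gb10's own z axis and vertical below 0.06 rad and contact force between gb20 and gb30 above 0.1 N and (angle between the x axis of gb20 and the x axis of gb30, either way round below 0.14 rad or angle between the x axis of gb20 and the y axis of gb30, either way round below 0.14 rad) and horizontal distance between gb10 and gb20 between 0.0055 and 0.016 m and z of gb10 in the frame of gb20 between 0.018 and 0.022 m and contact force between gb10 and gb20 above 0.1 N), for 0.1 s.
5. the 10 mm block is slid flush (horizontal distance between gb10 and gb20 below 0.004 m and z of gb10 in the frame of gb20 between 0.018 and 0.022 m and angle between gb10's own z axis and vertical below 0.06 rad and contact force between gb10 and gb20 above 0.1 N and (angle between the x axis of gb10 and the x axis of gb20, either way round below 0.14 rad or angle between the x axis of gb10 and the y axis of gb20, either way round below 0.14 rad)), for 0.2 s.
At the end, for the whole second after the job is handed in: 30 mm block on the platen within 12 mm of its centre, the 20 on it and the 10 on that, each flat, centred within 4 mm on the one below and square within 8 degrees; core pin down in both Vs (height +-3 mm), within 8 mm of central lengthwise; all released, at rest (all of step 3 and all of step 5 and x of pin in the frame of vrest between -0.008 and 0.008 m and y of pin in the frame of vrest between -0.003 and 0.003 m and z of pin in the frame of vrest between 0.047 and 0.053 m and angle between the x axis of pin and the x axis of vrest, either way round below 0.1 rad and linear speed of each of gb30, gb20, gb10, pin below 0.01 m/s); the robot touches nothing.
It fails at once if the 50 mm block is moved more than 20 mm or tipped over (distance of gb50 from where it was at the start of the episode above 0.02 m or angle between gb50's own z axis and vertical above 0.5 rad).
It fails at once if the bush is moved more than 20 mm or tipped over (distance of bush from where it was at the start of the episode above 0.02 m or angle between bush's own z axis and vertical above 0.5 rad).
It fails at once if the pen is moved more than 20 mm or tipped over (distance of pen from where it was at the start of the episode above 0.02 m or angle between pen's own z axis and vertical above 0.5 rad).
It also fails if it takes over 122 s, if anything falls off the work surface, if the arm or the gripper's body presses on something with over 40 N, if the wrist force passes 120 N, or if a joint passes its speed limit or range.

## Robot

A 6-joint arm with a two-finger parallel gripper is mounted at the origin on the work surface. World frame = base frame: x ahead of the robot, y to its left, z up, the work surface at z = 0. Lengths are in m, angles in rad, forces in N, time in s.
With the tool pointing down it reaches from about 0.25 to 0.775 m from the base axis. Payload 4 kg.
Tool frame: the origin (TCP) lies at the centre of the arm's flange, where the gripper is bolted on; the fingertips stand 199 mm ahead of it and the grasp point (between the pads) lies 180 mm ahead of it; z points along the fingers, y is the line along which they close (so a half turn about z gives the same grasp; the last joint's range is limited). The gripper opens to 94 mm and grips with 3 to 60 N. Pads are 16 mm wide; open, the fingers measure 119 mm over their backs; the gripper's body (75 mm by 177 mm) begins 78 mm behind the grasp point.
Start: joints at [1.197, 0.087, 1.371, -0, 1.684, -0.103], TCP at [0.147, 0.53, 0.405] pointing down, gripper open.
Joint ranges: [-3.1, 3.1], [-0.76, 2.03], [0.27, 2.55], [-1.08, 4.22], [0.17, 2.65], [-2.57, 2.57]. Speed limits (rad/s): [2.79, 2.79, 3.14, 3.14, 3.14, 3.14].

## Interface

Orientations are given as [roll, pitch, yaw] about the fixed x, y, z axes, in that order (R = Rz(yaw) Ry(pitch) Rx(roll)).
In Python, from bench import robot, eyes, models gives the robot as it stands.
- The arm moves only by the tool step_arm, never from a script. Its argument "commands" is a list that holds one entry, the list of rows, each a list of 7 numbers: the shift along the tool's x, y, z in mm, then the turn, a rotation vector about the tool's x, y, z in rad, then the finger opening in mm, from 0 to 94. In form: [[[tx, ty, tz, wx, wy, wz, gripper], ...]]. A call has 1 to 20 rows; each row shifts and turns the commanded pose from where the row before left it, along the tool's axes as they then stand; what a row does not reach is not made up. A row lasts 1/8 s, in which the tool goes at most 62.5 mm and 10.7 degrees, less where a joint would pass 70% of its speed; a pose out of reach is approached as far as the arm can. A call is refused whole if a number of a shift passes 62.5 or a number of a turn 0.188, either way. A call with a gripper value outside its range is refused whole. The fingers move at their own pace and stop on an object; the grip force is fixed at half the most. Time passes only in rows, so rows that do not move let the fingers close. It gives the time, the measured TCP pose, the force, the opening and the grip force at its end, in the units of the state.
- robot.get_obs(): the state, without advancing time (a new reading comes with each control period).
- eyes.snapshot(name): name is "scene" or "top" or "wrist"; returns a dict with "color" (480x640x3 uint8, red, green, blue), "camera_matrix" (3x3 intrinsics, pixels), "eye" and "rotation" of the camera in the world; the wrist camera has in their place "tool_from_camera" (4x4, takes a point from camera to tool coordinates, whose origin is the TCP and whose axes are the flange's). Camera axes: x right, y up, looking along -z (the intrinsics and any distortion apply to the point x, -y, -z); pixel columns grow to the right and rows downward; lengths in m; the calibration is good to about 2 mm. A picture is of the moment at which its call begins: read the wrist's pose just before it. There is no depth.
- robot.close_job(): hands the job in; it is judged then, once.
Trained networks look in a picture, given as the dict that the camera call returned (one of the last four; its "shot" number tells which), for a name from the list of things; names that differ only in an ending like _2 or _b are one class to them, and where a whole thing is asked for, a point or a joint stands for the part that bears it (a point fixed in the world has none). Each returns a list of dicts, best first, with "confidence" (0 to 1); they miss things now and then, are a little off and sometimes report something else, mostly with a low value. They report only what shows in the picture. A call takes as long as a camera call. They do not tell look-alikes from the thing itself.
- models.masks_of(picture, query): "mask" (480x640 bool, what is visible of it) and "xy" ([column, row] in pixels, amid what is visible of it).
- models.tip_of(picture, query): "xy" ([column, row] in pixels: a listed point, or the origin of a listed thing).
The state is a dict: "time": time; "joint_positions": joint angles; "qvel": joint speeds; "joint_torque": joint torques, N m; "tool_pos": TCP position; "ee_rot": TCP orientation; "wrist_force": force on the tool from outside, world axes, zero at the start; "wrist_torque": the same for the moment, N m; "width": finger opening in m; "finger_force": force on a finger pad.
Only numpy, scipy, OpenCV 4.12 (cv2) and the standard library are available. Lean on these libraries where they do the work, as an engineer would, in place of code of your own. Each camera call takes 0.05 s, during which the arm holds its last target. There are 200 camera calls.

## Working session

There is one attempt and no reset: what is moved stays moved. The work goes in short steps, Python scripts to look and compute and a tool call to move; the robot and the scene stay as the last step left them, time stands still between calls to the robot, and variables do not carry over. Pictures are saved under pics/ and viewed, at most 14 in all, crops included, and the job is handed in when it is done.

Besides the shell and the picture viewer there is one more tool, called by a JSON object that holds its "method" and its "body". step_arm: Moves the arm, as the interface text tells. Its arguments: {"type":"object","properties":{"commands":{"type":"array"}},"required":["commands"]}

```bash
ls; mkdir -p pics
cat > h.py <<'E'
import numpy as np, cv2
from bench import robot, eyes, models
from scipy.spatial.transform import Rotation as R
def save(p,n): cv2.imwrite('pics/'+n, p['color'][:,:,::-1])
def cam(p, obs=None):
    if 'tool_from_camera' in p:
        T=np.array(p['tool_from_camera']); Rt=R.from_euler('xyz',obs['ee_rot']).as_matrix()
        return np.array(obs['tool_pos'])+Rt@T[:3,3], Rt@T[:3,:3]
    return np.array(p['eye']), np.array(p['rotation'])
def ray(p,xy,z,obs=None):
    e,M=cam(p,obs); K=np.array(p['camera_matrix'])
    xy=np.atleast_2d(np.array(xy,float))
    d=np.c_[(xy[:,0]-K[0,2])/K[0,0], -(xy[:,1]-K[1,2])/K[1,1], -np.ones(len(xy))]@M.T
    return e+d*((z-e[2])/d[:,2])[:,None]
def proj(p,X,obs=None):
    e,M=cam(p,obs); K=np.array(p['camera_matrix']); c=(np.atleast_2d(X)-e)@M
    return np.c_[K[0,0]*c[:,0]/-c[:,2]+K[0,2], K[1,1]*-c[:,1]/-c[:,2]+K[1,2]]
E
python3 - <<'E'
from h import *
o=robot.get_obs(); print({k:np.round(v,3).tolist() for k,v in o.items()})
for n in ['top','scene']:
    p=eyes.snapshot(n); save(p,n+'0.png'); print(n,p.keys(),np.round(p['eye'],3),p['camera_matrix'][0],np.round(p['rotation'],2).tolist())
    for q in ['gb30','gb20','gb10','gb50','pin','platen','vrest','bush','pen','granite']:
        for m in models.masks_of(p,q)[:5]:
            print(q,round(m['confidence'],2),np.round(m['xy']),m['mask'].sum(), np.round(ray(p,m['xy'],0.0)[0],3)[:2] if n=='top' else '')
E
```

```text
pics
{'time': 0.0, 'joint_positions': [1.197, 0.088, 1.372, -0.0, 1.684, -0.103], 'qvel': [0.001, -0.001, 0.001, 0.001, 0.0, 0.0], 'joint_torque': [-0.0, -34.017, -30.243, 0.072, 0.033, -0.0], 'tool_pos': [0.147, 0.53, 0.404], 'ee_rot': [-3.139, -0.0, 2.871], 'wrist_force': [-0.537, -0.851, -0.092], 'wrist_torque': [0.024, 0.004, -0.002], 'finger_force': 0.0, 'width': 0.094}
top dict_keys(['color', 'camera_matrix', 'eye', 'rotation', 'shot']) [ 0.409 -0.084  1.166] [539.73533062   0.         325.3223641 ] [0.1, 0.0, -1.59]Traceback (most recent call last):
  File "<stdin>", line 7, in <module>
  File "h.py", line 14, in ray
    return e+d*((z-e[2])/d[:,2])[:,None]
                         ~^^^^^
IndexError: too many indices for array: array is 1-dimensional, but 2 were indexed
```

```bash
sed -i "s/np.array(p\['rotation'\])/R.from_euler('xyz',p['rotation']).as_matrix()/" h.py
python3 - <<'E'
from h import *
for n in ['top','scene']:
    p=eyes.snapshot(n); save(p,n+'0.png'); print(n,np.round(p['eye'],3),np.round(p['rotation'],3).tolist())
    for q in ['gb30','gb20','gb10','gb50','pin','platen','vrest','bush','pen','granite']:
        for m in models.masks_of(p,q)[:5]:
            print(q,round(m['confidence'],2),np.round(m['xy']),m['mask'].sum(), np.round(ray(p,m['xy'],0.0)[0],3)[:2] if n=='top' else '')
E
```

```text
top [ 0.409 -0.084  1.166] [0.105, 0.001, -1.591]
gb30 0.69 [391. 274.] 147 [ 0.461 -0.225]
gb30 0.65 [343. 277.] 143 [ 0.457 -0.122]
gb30 0.61 [392. 224.] 155 [ 0.571 -0.232]
gb30 0.57 [347. 219.] 171 [ 0.584 -0.134]
gb20 0.69 [391. 274.] 147 [ 0.461 -0.225]
gb20 0.65 [343. 277.] 143 [ 0.457 -0.122]
gb20 0.61 [392. 224.] 155 [ 0.571 -0.232]
gb20 0.57 [347. 219.] 171 [ 0.584 -0.134]
gb10 0.69 [391. 274.] 147 [ 0.461 -0.225]
gb10 0.65 [343. 277.] 143 [ 0.457 -0.122]
gb10 0.61 [392. 224.] 155 [ 0.571 -0.232]
gb10 0.57 [347. 219.] 171 [ 0.584 -0.134]
gb50 0.69 [391. 274.] 147 [ 0.461 -0.225]
gb50 0.65 [343. 277.] 143 [ 0.457 -0.122]
gb50 0.61 [392. 224.] 155 [ 0.571 -0.232]
gb50 0.57 [347. 219.] 171 [ 0.584 -0.134]
pin 0.92 [444. 220.] 504 [ 0.578 -0.345]
pin 0.75 [537. 221.] 446 [ 0.57  -0.548]
pin 0.57 [448. 349.] 520 [ 0.3   -0.342]
pin 0.55 [170. 258.] 21590 [0.507 0.252]
platen 0.74 [130. 274.] 682 [0.474 0.337]
platen 0.24 [395. 222.] 160 [ 0.575 -0.237]
vrest 0.7 [221. 241.] 1234 [0.542 0.141]
bush 0.41 [447. 279.] 95 [ 0.45  -0.346]
pen 0.72 [299. 158.] 274 [ 0.722 -0.031]
granite 0.71 [169. 259.] 21118 [0.503 0.254]
granite 0.46 [131. 276.] 670 [0.468 0.335]
scene [0.979 0.572 1.126] [0.648, 0.004, 2.545]
gb30 0.68 [335. 238.] 125 
gb30 0.5 [273. 230.] 106 
gb30 0.5 [289. 253.] 210 
gb30 0.46 [308. 213.] 93 
gb20 0.68 [335. 238.] 125 
gb20 0.5 [273. 230.] 106 
gb20 0.5 [289. 253.] 210 
gb20 0.46 [308. 213.] 93 
gb10 0.68 [335. 238.] 125 
gb10 0.5 [273. 230.] 106 
gb10 0.5 [289. 253.] 210 
gb10 0.46 [308. 213.] 93 
gb50 0.68 [335. 238.] 125 
gb50 0.5 [273. 230.] 106 
gb50 0.5 [289. 253.] 210 
gb50 0.46 [308. 213.] 93 
pin 0.8 [192. 211.] 243 
pin 0.68 [224. 166.] 186 
pin 0.64 [333. 168.] 227 
pin 0.56 [251. 202.] 298 
platen 0.64 [450. 363.] 596 
vrest 0.67 [370. 312.] 1041 
pen 0.58 [274. 313.] 180 
granite 0.88 [415. 355.] 18078
```

View pics/top0.png

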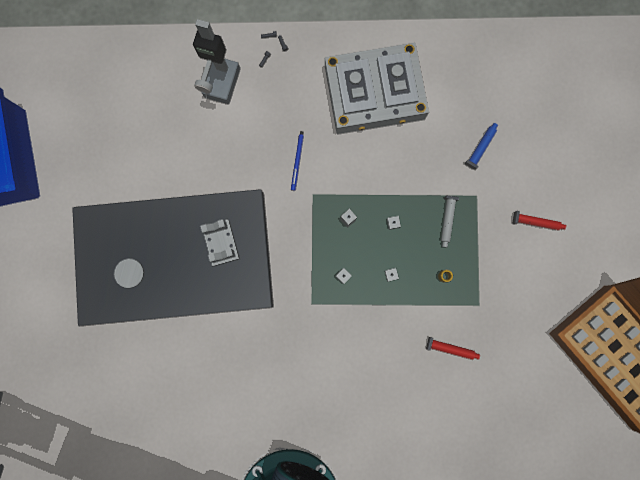

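View pics/scene0.png

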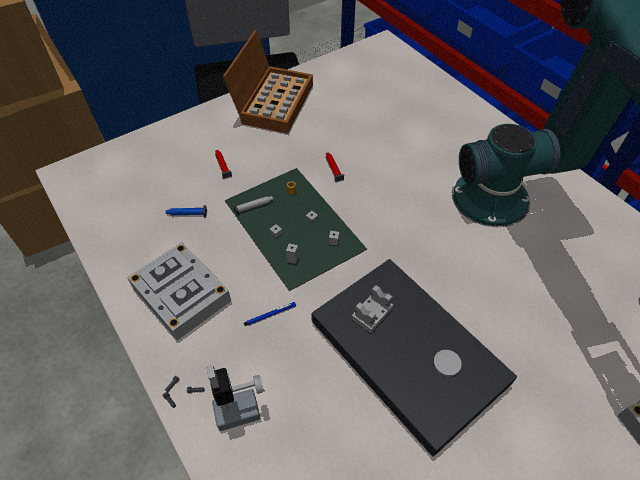

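Top: blocks at (348,217), (394,222), (344,276), (392,274); steel pin (448,220) vs blue (481,146) and red (539,220), (453,348) look-alikes; bush (445,275). Tall block in scene is (291,253). Check the heights in a close crop.

Run:
```python
from h import *
from scipy.optimize import least_squares
t=eyes.snapshot('top'); s=eyes.snapshot('scene')
a=cv2.resize(t['color'][190:310,310:480],None,fx=4,fy=4,interpolation=cv2.INTER_CUBIC)[:,:,::-1]
b=cv2.resize(s['color'][180:280,220:360],None,fx=5.5,fy=5.5,interpolation=cv2.INTER_CUBIC)[:,:,::-1]
cv2.imwrite('pics/ct.png',a); cv2.imwrite('pics/cs.png',b)
# expected scene pixels of top-face centre for each height
for n,xy in dict(A=(348,217),B=(394,222),C=(344,275.5),D=(392,274)).items():
    for h in (.01,.02,.03,.05):
        X=ray(t,xy,h)[0]; g=X.copy(); g[2]=0
        pt=proj(s,X)[0]; print(n,h,np.round(X[:2],3),np.round(pt,1),'crop',np.round((pt-[220,180])*5.5))
```

```text
A 0.01 [ 0.587 -0.135] [290.2 257.8] crop [386. 428.]
A 0.02 [ 0.585 -0.135] [290.7 255.3] crop [389. 414.]
A 0.03 [ 0.584 -0.134] [291.1 252.9] crop [391. 401.]
A 0.05 [ 0.581 -0.133] [292.  247.9] crop [396. 373.]
B 0.01 [ 0.574 -0.234] [274.5 230.9] crop [300. 280.]
B 0.02 [ 0.572 -0.233] [275.  228.7] crop [302. 268.]
B 0.03 [ 0.571 -0.232] [275.4 226.4] crop [305. 255.]
B 0.05 [ 0.568 -0.229] [276.4 221.8] crop [310. 230.]
C 0.01 [ 0.46  -0.123] [332.6 239. ] crop [619. 324.]
C 0.02 [ 0.46  -0.123] [332.9 236.7] crop [621. 312.]
C 0.03 [ 0.459 -0.123] [333.2 234.3] crop [622. 299.]
C 0.05 [ 0.459 -0.122] [333.7 229.6] crop [626. 273.]
D 0.01 [ 0.462 -0.226] [310.7 214.9] crop [499. 192.]
D 0.02 [ 0.461 -0.225] [311.1 212.7] crop [501. 180.]
D 0.03 [ 0.461 -0.224] [311.4 210.6] crop [503. 168.]
D 0.05 [ 0.46  -0.221] [312.1 206.1] crop [507. 144.]
```

View pics/cs.png

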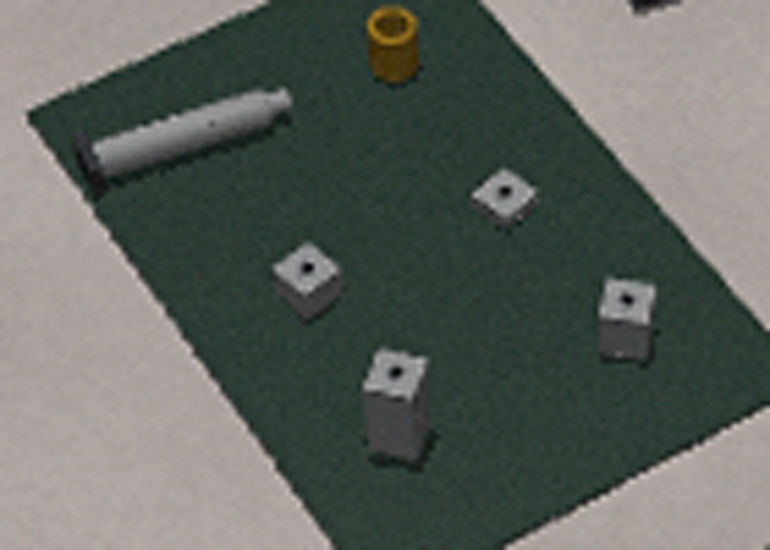

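View pics/ct.png

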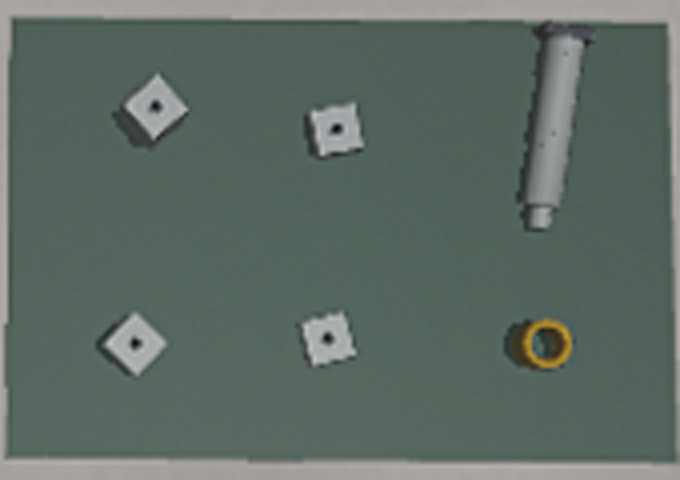

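Scene crop: hole pixels match heights: A (348,217)=gb50, B (394,222)=gb20, C (344,276)=gb30, D (392,274)=gb10; pin at (448,220) is the steel-grey one. Moving over the mat for a wrist-camera look.

{"method": "step_arm", "body": {"commands": [[[-39,-45,0,0,0,0,94],[-39,-45,0,0,0,0,94],[-39,-45,0,0,0,0,94],[-39,-45,0,0,0,0,94],[-39,-45,0,0,0,0,94],[-39,-45,0,0,0,0,94],[-39,-45,0,0,0,0,94],[-39,-45,0,0,0,0,94],[-39,-45,0,0,0,0,94],[-39,-45,0,0,0,0,94],[-39,-45,0,0,0,0,94],[-39,-45,0,0,0,0,94],[-39,-45,0,0,0,0,94],[0,0,0,0,0,0.17,94],[0,0,0,0,0,0.17,94],[0,0,0,0,0,0.17,94],[0,0,0,0,0,0,94],[0,0,0,0,0,0,94]]]}}

```text
time: 3.55
tool_pos: [0.4791, -0.1693, 0.4047]
ee_rot: [3.141, 0.0, 2.363]
wrist_force: [0.5, 1.1, 0.1]
width: 0.0943
finger_force: 0.0
```

Run:
```python
from h import *
o=robot.get_obs(); print(np.round(o['tool_pos'],4),np.round(o['ee_rot'],4),np.round(o['joint_positions'],2),o['time'])
p=eyes.snapshot('wrist'); save(p,'w1.png'); print(np.round(p['tool_from_camera'],3).tolist(),np.round(p['camera_matrix'],1).tolist())
import pickle; pickle.dump((o,p),open('w1.pkl','wb'))
for q,h in [('gb30',.03),('pin',.02),('bush',.03)]:
    for m in models.masks_of(p,q)[:6]:
        print(q,round(m['confidence'],2),np.round(m['xy']),m['mask'].sum(), np.round(ray(p,m['xy'],h,o)[0],3)[:2])
```

```text
[ 0.4791 -0.1693  0.4047] [3.1415e+00 1.0000e-04 2.3632e+00] [-0.45 -0.01  1.47  0.    1.68 -1.24] 3.55
[[0.001, 0.961, 0.277, 0.082], [1.0, -0.001, -0.001, 0.001], [-0.0, 0.277, -0.961, 0.021], [0.0, 0.0, 0.0, 1.0]] [[392.1, 0.0, 314.5], [0.0, 392.1, 242.0], [0.0, 0.0, 1.0]]
gb30 0.67 [264. 241.] 608 [ 0.46  -0.215]
gb30 0.64 [418. 266.] 1145 [ 0.581 -0.128]
gb30 0.63 [338. 317.] 758 [ 0.565 -0.22 ]
gb30 0.6 [340. 165.] 739 [ 0.459 -0.116]
pin 0.95 [249. 371.] 980 [ 0.549 -0.335]
pin 0.91 [ 63. 212.] 2512 [ 0.309 -0.333]
pin 0.68 [171. 471.] 784 [ 0.576 -0.497]
pin 0.5 [305. 473.] 250 [ 0.688 -0.388]
```

View pics/w1.png

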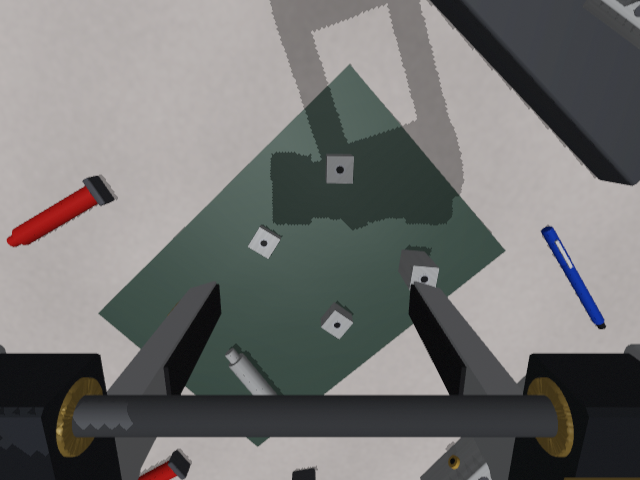

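Wrist view: gb30 (340,169), gb10 (264,243), gb20 (337,325), gb50 (424,279), pin (255,372). Rectify the tops and fit squares.

```bash
cat >> h.py <<'E'
def rect(p,c,h,obs=None,s=0.00025,n=240):
    # image rectified to plane z=h around c (world xy); px u->x, v->y
    g=np.array([[0,0],[n,0],[n,n],[0,n]],float); W=np.c_[np.array(c)[:2]+(g-n/2)*s,np.full(4,h)]
    H=cv2.getPerspectiveTransform(proj(p,W,obs).astype(np.float32),g.astype(np.float32))
    return cv2.warpPerspective(p['color'],H,(n,n),flags=cv2.INTER_CUBIC)
def square(p,c,h,obs=None,name=None,s=0.00025,n=240):
    im=rect(p,c,h,obs,s,n); g=cv2.GaussianBlur(cv2.cvtColor(im,cv2.COLOR_RGB2GRAY),(5,5),0)
    k=n//2; r=40; t,_=cv2.threshold(g[k-60:k+60,k-60:k+60].reshape(-1,1),0,255,cv2.THRESH_OTSU)
    ring=np.median(g[k-25:k+25,k-25:k+25]); t=max(t,ring*0.82)
    m=(g>t).astype(np.uint8); m=cv2.morphologyEx(m,cv2.MORPH_OPEN,np.ones((7,7)))
    cs,_=cv2.findContours(m,cv2.RETR_EXTERNAL,cv2.CHAIN_APPROX_NONE)
    cs=[q for q in cs if cv2.pointPolygonTest(q,(k,k),True)>-30 and cv2.contourArea(q)>2000]
    q=max(cs,key=cv2.contourArea); (x,y),(w,hh),a=cv2.minAreaRect(q)
    if name:
        v=im[:,:,::-1].copy(); cv2.drawContours(v,[np.int32(cv2.boxPoints(((x,y),(w,hh),a)))],-1,(0,0,255),1); cv2.imwrite('pics/'+name,v)
    return np.array(c)[:2]+(np.array([x,y])-k)*s, (w*s*1000,hh*s*1000), a
E
python3 - <<'E'
from h import *
import pickle; o,p=pickle.load(open('w1.pkl','rb'))
ims=[]
for n,xy,h in [('gb30',(340,169),.03),('gb20',(337,325),.02),('gb10',(264,243),.01)]:
    for hh in (h,h+.002):
        c=ray(p,xy,hh,o)[0]; r=square(p,c,hh,o,n+'.png'); print(n,'hole',np.round(c[:2],4),'sq',np.round(r[0],4),np.round(r[1],1),round(r[2],1))
    ims.append(cv2.imread('pics/'+n+'.png'))
cv2.imwrite('pics/sq.png',np.hstack(ims))
E
```

```text
gb30 hole [ 0.4618 -0.1186] sq [ 0.462  -0.1191] [23.5 23.9] 45.0
gb30 hole [ 0.4616 -0.1186] sq [ 0.4617 -0.1191] [23.5 23.5] 45.0
gb20 hole [ 0.5757 -0.2301] sq [ 0.575 -0.23 ] [23.6 23.7] 9.5
gb20 hole [ 0.5748 -0.2295] sq [ 0.5742 -0.2293] [23.4 23.6] 9.2
gb10 hole [ 0.4638 -0.2228] sq [ 0.4633 -0.2229] [23.6 23.8] 13.0
gb10 hole [ 0.4636 -0.2222] sq [ 0.463  -0.2223] [23.4 23.6] 12.8
```

View pics/sq.png

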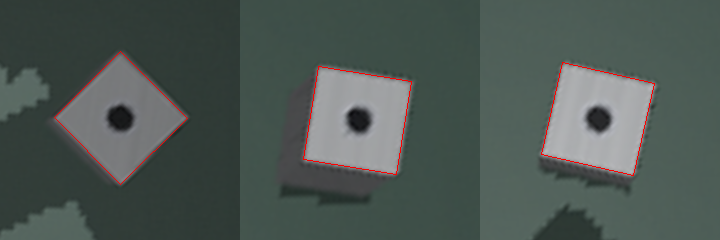

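```bash
cat > go.py <<'E'
# usage: go.py x y z yawdeg  -> tool-axis shift (mm) and turn needed (yaw modulo 180)
import sys; from h import *
def need(x,y,z,yd):
    o=robot.get_obs(); Rt=R.from_euler('xyz',o['ee_rot']); d=Rt.inv().apply(np.array([x,y,z])-o['tool_pos'])*1000
    Rg=R.from_euler('xyz',[np.pi,0,np.radians(yd)]); w=(Rt.inv()*Rg).as_rotvec()
    print('shift',np.round(d,1),'turn',np.round(w,3),'tcp',np.round(o['tool_pos'],4),'rpy',np.round(o['ee_rot'],4),'q6',round(o['joint_positions'][5],2),'w',round(o['width'],4),'f',np.round(o['wrist_force'],1),'ff',round(o['finger_force'],1),'t',round(o['time'],2))
if __name__=='__main__': need(*map(float,sys.argv[1:5]))
E
python3 go.py .462 -.119 .207 135
```

```text
shift [ 47.6  23.7 197.7] turn [0.    0.    0.006] tcp [ 0.4792 -0.1693  0.4047] rpy [3.1415e+00 1.0000e-04 2.3618e+00] q6 -1.24 w 0.0941 f [-0.7  0.1 -1.1] ff 0.0 t 3.75
```

{"method": "step_arm", "body": {"commands": [[[16,8,30,0,0,-0.007,60],[16,8,40,0,0,0,60],[15.5,7.8,40,0,0,0,60],[0,0,40,0,0,0,60],[0,0,30,0,0,0,60],[0,0,17,0,0,0,60],[0,0,0,0,0,0,60],[0,0,0,0,0,0,20],[0,0,0,0,0,0,20],[0,0,0,0,0,0,20],[0,0,0,0,0,0,20],[0,0,0,0,0,0,20],[0,0,0,0,0,0,20]]]}}

```text
time: 5.38
tool_pos: [0.4621, -0.1192, 0.2081]
ee_rot: [3.141, 0.001, 2.368]
wrist_force: [-0.2, -0.3, 4.0]
width: 0.0238
finger_force: 30.0
```

{"method": "step_arm", "body": {"commands": [[[0,0,0,0,0,0,60],[0,0,0,0,0,0,60],[0,0,0,0,0,0.176,60],[0,0,0,0,0,0.176,60],[0,0,0,0,0,0.176,60],[0,0,0,0,0,0.176,60],[0,0,0,0,0,0.176,60],[0,0,0,0,0,0.176,60],[0,0,0,0,0,0.176,60],[0,0,0,0,0,0.176,60],[0,0,0,0,0,0.175,60],[0,0,0,0,0,0,60],[0,0,0,0,0,0,20],[0,0,0,0,0,0,20],[0,0,0,0,0,0,20],[0,0,0,0,0,0,20],[0,0,0,0,0,0,20]]]}}

```text
time: 7.5
tool_pos: [0.462, -0.1191, 0.2077]
ee_rot: [3.141, -0.0, 0.785]
wrist_force: [0.6, -0.3, 0.4]
width: 0.0238
finger_force: 30.0
```

```bash
python3 - <<'E'
from h import *
t=eyes.snapshot('top'); 
for q,h in [('platen',.06),('vrest',.1)]:
    for m in models.masks_of(t,q)[:1]:
        ys,xs=np.nonzero(m['mask']); print(q,np.round([xs.mean(),ys.mean()],1),np.round(ray(t,(xs.mean(),ys.mean()),h)[0],4))
E
python3 go.py .478 .325 .35 45
```

```text
platen [129.2 272.8] [0.4725 0.3183 0.06  ]
vrest [220.1 242.7] [0.5262 0.1241 0.1   ]
shift [ 325.2 -302.9 -142.3] turn [ 0.    -0.    -0.001] tcp [ 0.462  -0.1191  0.2077] rpy [ 3.1415e+00 -1.0000e-04  7.8490e-01] q6 0.41 w 0.0235 f [-0.   0.6 -0.1] ff 30.0 t 7.65
```

{"method": "step_arm", "body": {"commands": [[[0,0,-40,0,0,0,20],[0,0,-60,0,0,0,20],[20,-25,-52,0,0,0,20],[30,-38,-20,0,0,0,20],[36,-44,0,0,0,0,20],[36,-44,0,0,0,0,20],[36,-44,0,0,0,0,20],[36,-44,0,0,0,0,20],[30,-38,0,0,0,0,20],[22,-24,0,0,0,0,20],[0,0,0,0,0,0,20],[0,0,0,0,0,0,20],[0,0,0,0,0,0,20]]]}}

```text
time: 9.28
tool_pos: [0.4235, 0.2667, 0.3796]
ee_rot: [3.141, 0.0, 0.783]
wrist_force: [0.6, -0.1, -1.4]
width: 0.024
finger_force: 30.0
```

Run:
```python
from h import *
o=robot.get_obs(); p=eyes.snapshot('wrist'); save(p,'w2.png')
import pickle; pickle.dump((o,p),open('w2.pkl','wb'))
print(np.round(o['tool_pos'],4),np.round(o['ee_rot'],4))
for q,h in [('platen',.06),('vrest',.1)]:
    for m in models.masks_of(p,q)[:2]:
        ys,xs=np.nonzero(m['mask']); print(q,m['confidence'],np.round([xs.mean(),ys.mean()],1),np.round(ray(p,(xs.mean(),ys.mean()),h,o)[0],4))
        if q=='platen':
            c=max(cv2.findContours(m['mask'].astype(np.uint8),0,1)[0],key=len)[:,0]; W=ray(p,c,h,o)[:,:2]; print('circ',cv2.minEnclosingCircle(W.astype(np.float32)))
```

```text
[0.4235 0.2667 0.3796] [3.1414e+00 3.0000e-04 7.8330e-01]
platen 0.79 [310.8 136.1] [0.4751 0.3238 0.06  ]
circ ((0.4746292531490326, 0.32304370403289795), 0.03024655394256115)
vrest 0.89 [539.2 258.4] [0.5297 0.154  0.1   ]
```

View pics/w2.png

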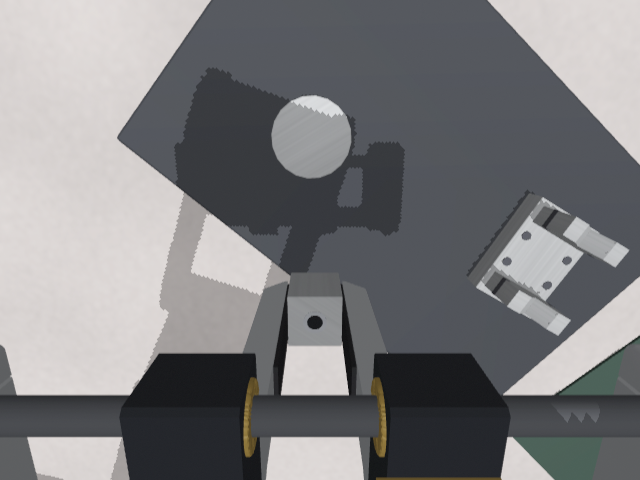

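Platen at pixel (311,136), V-rest at (540,260), block held square at (315,310). Moving over the platen and down.

{"method": "step_arm", "body": {"commands": [[[25,-1.2,0,0,0,0,20],[30,-1.2,20,0,0,0,20],[21.2,-1.2,40,0,0,0,20],[0,0,30,0,0,0,20],[0,0,14.6,0,0,0,20],[0,0,0,0,0,0,20],[0,0,4,0,0,0,20],[0,0,2,0,0,0,20],[0,0,1,0,0,0,20],[0,0,0,0,0,0,20]]]}}

```text
time: 10.68
tool_pos: [0.4747, 0.3241, 0.2684]
ee_rot: [3.141, -0.001, 0.785]
wrist_force: [0.4, 0.2, -1.2]
width: 0.024
finger_force: 30.0
```

```bash
python3 go.py .475 .323 .267 45
```

```text
shift [-0.6  1.   1.4] turn [ 0.    -0.001 -0.001] tcp [0.4747 0.3241 0.2684] rpy [ 3.1415e+00 -6.0000e-04  7.8480e-01] q6 1.29 w 0.024 f [ 0.4  0.2 -1.2] ff 30.0 t 10.68
```

{"method": "step_arm", "body": {"commands": [[[0,0,1,0,0,0,20],[0,0,0.5,0,0,0,20],[0,0,0.5,0,0,0,20],[0,0,0,0,0,0,20]]]}}

```text
time: 11.18
tool_pos: [0.4747, 0.3241, 0.266]
ee_rot: [-3.142, 0.0, 0.785]
wrist_force: [0.4, -0.3, -2.0]
width: 0.0236
finger_force: 30.0
```

{"method": "step_arm", "body": {"commands": [[[0,0,0.5,0,0,0,20],[0,0,0.5,0,0,0,20],[0,0,0,0,0,0,20]]]}}

```text
time: 11.55
tool_pos: [0.4746, 0.3241, 0.265]
ee_rot: [-3.142, 0.0, 0.785]
wrist_force: [0.2, 0.1, -1.3]
width: 0.0236
finger_force: 30.0
```

{"method": "step_arm", "body": {"commands": [[[0,0,0.5,0,0,0,20],[0,0,0.5,0,0,0,20],[0,0,0.5,0,0,0,20],[0,0,0,0,0,0,20]]]}}

```text
time: 12.05
tool_pos: [0.4747, 0.3242, 0.2647]
ee_rot: [3.141, -0.001, 0.785]
wrist_force: [-1.6, -0.0, 6.8]
width: 0.0238
finger_force: 30.0
```

{"method": "step_arm", "body": {"commands": [[[0,0,-0.8,0,0,0,50],[0,0,0,0,0,0,50],[0,0,0,0,0,0,50],[0,0,-40,0,0,0,50],[0,0,-50,0,0,0,50],[-20,29,-10,0,0,0,60],[-34,49,0,0,0,0,60],[-36,52,0,0,0,0,60],[-36,52,0,0,0,0,60],[-36,52,0,0,0,0,60],[-36,52,0,0,0,0,60],[-36,52,0,0,0,0,60],[-36,52,0,0,0,0,60],[-30,44,0,0,0,0,60],[-20,28,0,0,0,0.155,60],[0,0,0,0,0,0.155,60],[0,0,0,0,0,0.155,60],[0,0,0,0,0,0.155,60],[0,0,0,0,0,0,60]]]}}

```text
time: 14.42
tool_pos: [0.574, -0.2246, 0.3639]
ee_rot: [-3.141, 0.0, 0.167]
wrist_force: [-0.4, -0.5, 0.1]
width: 0.0599
finger_force: 0.0
```

```bash
python3 go.py .574 -.229 .207 9.4
```

```text
shift [ -0.6   4.4 156.9] turn [-0.     0.     0.002] tcp [ 0.574  -0.2246  0.3639] rpy [-3.1412e+00  4.0000e-04  1.6650e-01] q6 0.94 w 0.0599 f [-0.4 -0.5  0.1] ff 0.0 t 14.43
```

Descend, grip, then turn 90° and grip again to centre both ways.

{"method": "step_arm", "body": {"commands": [[[-0.6,4.4,50,0,0,0,60],[0,0,50,0,0,0,60],[0,0,40,0,0,0,60],[0,0,17,0,0,0,60],[0,0,0,0,0,0,60],[0,0,0,0,0,0,20],[0,0,0,0,0,0,20],[0,0,0,0,0,0,20],[0,0,0,0,0,0,20],[0,0,0,0,0,0,20],[0,0,0,0,0,0,60],[0,0,0,0,0,0,60],[0,0,0,0,0,0,60]],[]]}}

```text
schema error: expected 1 entry
```

{"method": "step_arm", "body": {"commands": [[[-0.6,4.4,50,0,0,0,60],[0,0,50,0,0,0,60],[0,0,40,0,0,0,60],[0,0,17,0,0,0,60],[0,0,0,0,0,0,60],[0,0,0,0,0,0,20],[0,0,0,0,0,0,20],[0,0,0,0,0,0,20],[0,0,0,0,0,0,20],[0,0,0,0,0,0,20]]]}}

```text
time: 15.68
tool_pos: [0.5742, -0.229, 0.208]
ee_rot: [3.141, -0.001, 0.165]
wrist_force: [-0.8, 0.4, 1.1]
width: 0.0239
finger_force: 30.0
```

{"method": "step_arm", "body": {"commands": [[[0,0,0,0,0,0,60],[0,0,0,0,0,0,60],[0,0,0,0,0,-0.1745,60],[0,0,0,0,0,-0.1745,60],[0,0,0,0,0,-0.1745,60],[0,0,0,0,0,-0.1745,60],[0,0,0,0,0,-0.1745,60],[0,0,0,0,0,-0.1745,60],[0,0,0,0,0,-0.1745,60],[0,0,0,0,0,-0.1745,60],[0,0,0,0,0,-0.1745,60],[0,0,0,0,0,0,60],[0,0,0,0,0,0,20],[0,0,0,0,0,0,20],[0,0,0,0,0,0,20],[0,0,0,0,0,0,20],[0,0,0,0,0,0,20]]]}}

```text
time: 17.8
tool_pos: [0.5741, -0.2289, 0.2074]
ee_rot: [3.141, -0.0, 1.735]
wrist_force: [0.5, 0.1, 0.2]
width: 0.0236
finger_force: 30.0
```

```bash
python3 go.py .4747 .3241 .35 135
```

```text
shift [ 561.8   -7.6 -142.6] turn [ 0.    -0.    -0.621] tcp [ 0.5741 -0.2289  0.2074] rpy [ 3.1415e+00 -1.0000e-04  1.7351e+00] q6 -0.64 w 0.0236 f [0.5 0.1 0.2] ff 30.0 t 17.8
```

{"method": "step_arm", "body": {"commands": [[[0,0,-40,0,0,0,20],[0,0,-60,0,0,0,20],[20,0,-42.6,0,0,0,20],[47,0,0,0,0,0,20],[60,0,0,0,0,0,20],[60,0,0,0,0,0,20],[60,0,0,0,0,0,20],[60,0,0,0,0,0,20],[60,0,0,0,0,0,20],[60,0,0,0,0,0,20],[60,0,0,0,0,0,20],[50,0,0,0,0,0,20],[30,0,0,0,0,0,20],[0,0,0,0,0,-0.155,20],[0,0,0,0,0,-0.155,20],[0,0,0,0,0,-0.155,20],[0,0,0,0,0,-0.156,20],[0,0,0,0,0,0,20],[0,0,0,0,0,0,20]]]}}

```text
time: 20.18
tool_pos: [0.4812, 0.3304, 0.3498]
ee_rot: [-3.141, -0.0, 2.354]
wrist_force: [-0.3, -0.3, -0.2]
width: 0.0239
finger_force: 30.0
```

```bash
python3 go.py .4811 .3305 .2945 135
```

```text
shift [ 0.1  0.  55.3] turn [-0.    -0.    -0.002] tcp [0.4812 0.3304 0.3498] rpy [-3.1414e+00 -1.0000e-04  2.3541e+00] q6 -0.28 w 0.0239 f [-0.3 -0.3 -0.2] ff 30.0 t 20.18
```

{"method": "step_arm", "body": {"commands": [[[0,0,30,0,0,0,20],[0,0,18,0,0,0,20],[0,0,4,0,0,0,20],[0,0,1.5,0,0,0,20],[0,0,1,0,0,0,20],[0,0,0.5,0,0,0,20],[0,0,0.5,0,0,0,20],[0,0,0,0,0,0,20]]]}}

```text
time: 21.18
tool_pos: [0.4812, 0.3304, 0.2947]
ee_rot: [3.141, 0.0, 2.356]
wrist_force: [0.8, -0.2, -0.3]
width: 0.0241
finger_force: 30.0
```

{"method": "step_arm", "body": {"commands": [[[0,0,0.4,0,0,0,20],[0,0,0.3,0,0,0,20],[0,0,0,0,0,0,20],[0,0,0,0,0,0,20]]]}}

```text
time: 21.68
tool_pos: [0.4813, 0.3305, 0.2943]
ee_rot: [3.141, 0.0, 2.356]
wrist_force: [-0.7, -0.5, 1.8]
width: 0.0239
finger_force: 30.0
```

{"method": "step_arm", "body": {"commands": [[[0,0,0.3,0,0,0,20],[0,0,0,0,0,0,20],[0,0,0,0,0,0,20]]]}}

```text
time: 22.05
tool_pos: [0.4813, 0.3305, 0.2943]
ee_rot: [3.14, 0.0, 2.356]
wrist_force: [0.1, 0.4, 4.9]
width: 0.0236
finger_force: 30.0
```

Firm contact (~5 N). Slide 9 mm along −y.

{"method": "step_arm", "body": {"commands": [[[0,-1,0,0,0,0,20],[0,-1.5,0,0,0,0,20],[0,-1.5,0,0,0,0,20],[0,-1.5,0,0,0,0,20],[0,-1.5,0,0,0,0,20],[0,-1.2,0,0,0,0,20],[0,-0.9,0,0,0,0,20],[0,0,0,0,0,0,20],[0,0,0,0,0,0,20],[0,0,0,0,0,0,20]]]}}

```text
time: 23.3
tool_pos: [0.4751, 0.3241, 0.2943]
ee_rot: [3.139, 0.001, 2.356]
wrist_force: [0.7, -0.5, 6.2]
width: 0.0237
finger_force: 30.0
```

{"method": "step_arm", "body": {"commands": [[[0,0,-0.5,0,0,0,20],[0,0,0,0,0,0,50],[0,0,0,0,0,0,50],[0,0,0,0,0,0,50],[0,0,-30,0,0,0,60],[-20,0,-50,0,0,0,60],[-40,0,0,0,0,0,60],[0,0,0,0,0,0,60],[0,0,0,0,0,0,60]]]}}

```text
time: 24.42
tool_pos: [0.5169, 0.2816, 0.373]
ee_rot: [-3.14, -0.001, 2.356]
wrist_force: [0.8, 0.7, -0.7]
width: 0.06
finger_force: 0.0
```

```bash
python3 - <<'E'
from h import *
o=robot.get_obs(); p=eyes.snapshot('wrist'); save(p,'w3.png')
print(np.round(o['tool_pos'],4),np.round(o['ee_rot'],4))
print(square(p,[.4747,.3241],.11,o,'st20.png'))
v=p['color'][:,:,::-1].copy()
def cube(c,z0,z1,yw):
    r=R.from_euler('z',yw,degrees=True).as_matrix()[:2,:2]; q=np.array([[-12,-12],[12,-12],[12,12],[-12,12]])/1000@r.T+c
    for z in (z0,z1): cv2.polylines(v,[np.int32(np.round(proj(p,np.c_[q,np.full(4,z)],o)*16))],True,(0,0,255),1,cv2.LINE_AA,4)
cube(np.array([.4747,.3241]),.06,.09,45); 
u=proj(p,[.4747,.3241,.09],o)[0].astype(int); print(u)
x0,y0=max(u[0]-80,0),max(u[1]-70,0)
cv2.imwrite('pics/w3c.png',cv2.resize(v[y0:y0+140,x0:x0+160],None,fx=4,fy=4,interpolation=cv2.INTER_CUBIC))
E
python3 go.py .463 -.222 .35 13
```

```text
[0.5169 0.2816 0.373 ] [-3.140e+00 -1.400e-03  2.356e+00]
(array([0.46563369, 0.32709507]), (39.166839599609375, 39.7213363647461), 33.85710906982422)
[313 164]
shift [-318.2 -394.4   23.2] turn [-2.00e-03  1.00e-03  2.13e+00] tcp [0.5167 0.2819 0.373 ] rpy [-3.1400e+00 -1.4000e-03  2.3567e+00] q6 -0.38 w 0.0606 f [-0.1 -0.2 -0.3] ff 0.0 t 24.48
```

View pics/w3c.png

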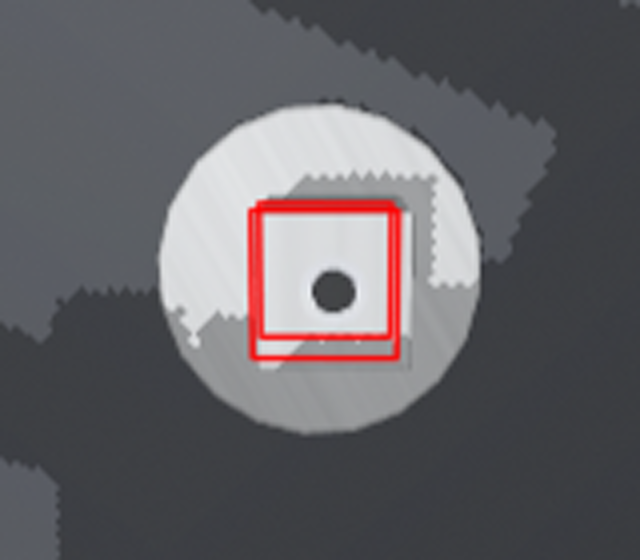

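gb20 lies flush on gb30 in the view (hole at crop (333,291), sides aligned). Fetching gb10.

{"method": "step_arm", "body": {"commands": [[[-20,-25,0,0,0,0,60],[-36,-44,0,0,0,0,60],[-40,-50,0,0,0,0,60],[-40,-50,0,0,0,0,60],[-40,-50,0,0,0,0,60],[-40,-50,0,0,0,0,60],[-40,-50,0,0,0,0,60],[-36,-44,0,0,0,0,60],[-26,-31,0,0,0,0,60],[0,0,0,0,0,0.14,60],[0,0,20,0,0,0.14,60],[0,0,20,0,0,0.14,60],[0,0,20,0,0,0.14,60],[0,0,0,0,0,0,60],[0,0,0,0,0,0,60]]]}}

```text
time: 26.35
tool_pos: [0.4646, -0.2138, 0.3145]
ee_rot: [3.141, 0.0, 1.799]
wrist_force: [1.0, -0.5, 0.6]
width: 0.0601
finger_force: 0.0
```

Run:
```python
from h import *
from go import need
need(.463,-.2223,.2045,102.9)
o=robot.get_obs(); p=eyes.snapshot('wrist'); save(p,'w4.png')
print(proj(p,[.463,-.2223,.013],o))
```

```text
shift [ -7.9  -3.6 110. ] turn [0.001 0.    0.003] tcp [ 0.4646 -0.2138  0.3145] rpy [3.1410e+00 3.0000e-04 1.7991e+00] q6 -0.77 w 0.0601 f [ 1.  -0.5  0.6] ff 0.0 t 26.35
[[309.1951605 254.157042 ]]
```

{"method": "step_arm", "body": {"commands": [[[-7.9,-3.6,30,0,0,0,60],[0,0,40,0,0,0,60],[0,0,30,0,0,0,60],[0,0,10,0,0,0,60],[0,0,0,0,0,0,60],[0,0,0,0,0,0,20],[0,0,0,0,0,0,20],[0,0,0,0,0,0,20],[0,0,0,0,0,0,20],[0,0,0,0,0,0,20]]]}}

```text
time: 27.65
tool_pos: [0.4627, -0.2228, 0.2042]
ee_rot: [3.141, 0.0, 1.796]
wrist_force: [-0.2, -0.4, 1.6]
width: 0.0237
finger_force: 30.0
```

{"method": "step_arm", "body": {"commands": [[[0,0,0,0,0,0,60],[0,0,0,0,0,0,60],[0,0,0,0,0,0.1745,60],[0,0,0,0,0,0.1745,60],[0,0,0,0,0,0.1745,60],[0,0,0,0,0,0.1745,60],[0,0,0,0,0,0.1745,60],[0,0,0,0,0,0.1745,60],[0,0,0,0,0,0.1745,60],[0,0,0,0,0,0.1745,60],[0,0,0,0,0,0.1745,60],[0,0,0,0,0,0,60],[0,0,0,0,0,0,20],[0,0,0,0,0,0,20],[0,0,0,0,0,0,20],[0,0,0,0,0,0,20],[0,0,0,0,0,0,20]]]}}

```text
time: 29.78
tool_pos: [0.4626, -0.2228, 0.204]
ee_rot: [-3.142, -0.0, 0.226]
wrist_force: [0.5, -0.2, -0.5]
width: 0.0238
finger_force: 30.0
```

```bash
python3 go.py .4812 .3177 .35 45
```

```text
shift [ 139.2 -522.6 -146. ] turn [-0.    -0.    -0.559] tcp [ 0.4626 -0.2228  0.204 ] rpy [-3.1415e+00 -1.0000e-04  2.2590e-01] q6 0.79 w 0.0238 f [ 0.5 -0.2 -0.5] ff 30.0 t 29.77
```

{"method": "step_arm", "body": {"commands": [[[0,0,-40,0,0,0,20],[0,0,-60,0,0,0,20],[5,-20,-46,0,0,0,20],[10,-38,0,0,0,0,20],[14.2,-54,0,0,0,0,20],[15,-56,0,0,0,0,20],[15,-56,0,0,0,0,20],[15,-56,0,0,0,0,20],[15,-56,0,0,0,0,20],[15,-56,0,0,0,0,20],[15,-56,0,0,0,0,20],[12,-46,0,0,0,0,20],[8,-28.6,0,0,0,0,20],[0,0,0,0,0,-0.14,20],[0,0,0,0,0,-0.14,20],[0,0,0,0,0,-0.14,20],[0,0,0,0,0,-0.14,20],[0,0,0,0,0,0,20],[0,0,0,0,0,0,20]]]}}

```text
time: 32.15
tool_pos: [0.4813, 0.3177, 0.3499]
ee_rot: [-3.141, 0.0, 0.784]
wrist_force: [-0.1, 0.1, -0.2]
width: 0.0235
finger_force: 30.0
```

```bash
python3 go.py .4814 .3177 .311 45
```

```text
shift [ 0.1  0.1 38.9] turn [-0.     0.    -0.002] tcp [0.4813 0.3177 0.3499] rpy [-3.1415e+00  1.0000e-04  7.8390e-01] q6 1.27 w 0.0235 f [-0.1  0.1 -0.2] ff 30.0 t 32.15
```

{"method": "step_arm", "body": {"commands": [[[0,0,20,0,0,0,20],[0,0,13,0,0,0,20],[0,0,3,0,0,0,20],[0,0,1.5,0,0,0,20],[0,0,0.7,0,0,0,20],[0,0,0.5,0,0,0,20],[0,0,0.3,0,0,0,20],[0,0,0,0,0,0,20]]]}}

```text
time: 33.15
tool_pos: [0.4813, 0.3177, 0.3112]
ee_rot: [3.142, -0.0, 0.786]
wrist_force: [-0.1, -0.0, -0.3]
width: 0.0238
finger_force: 30.0
```

{"method": "step_arm", "body": {"commands": [[[0,0,0.4,0,0,0,20],[0,0,0.4,0,0,0,20],[0,0,0,0,0,0,20],[0,0,0,0,0,0,20]]]}}

```text
time: 33.65
tool_pos: [0.4814, 0.3177, 0.3109]
ee_rot: [3.141, -0.001, 0.786]
wrist_force: [-1.3, -0.4, 4.3]
width: 0.0236
finger_force: 30.0
```

Contact 4.3 N; slide 9 mm along −y, then release.

{"method": "step_arm", "body": {"commands": [[[0,0,0,0,0,0,20],[0,-1,0,0,0,0,20],[0,-1.5,0,0,0,0,20],[0,-1.5,0,0,0,0,20],[0,-1.5,0,0,0,0,20],[0,-1.5,0,0,0,0,20],[0,-1.2,0,0,0,0,20],[0,-0.8,0,0,0,0,20],[0,0,0,0,0,0,20],[0,0,0,0,0,0,20],[0,0,0,0,0,0,20]]]}}

```text
time: 35.02
tool_pos: [0.4752, 0.3241, 0.3109]
ee_rot: [3.141, -0.002, 0.786]
wrist_force: [-0.3, -0.3, 4.1]
width: 0.0232
finger_force: 30.0
```

{"method": "step_arm", "body": {"commands": [[[0,0,-0.4,0,0,0,20],[0,0,0,0,0,0,50],[0,0,0,0,0,0,50],[0,0,0,0,0,0,50],[0,0,-30,0,0,0,60],[-20,0,-50,0,0,0,60],[-40,0,0,0,0,0,60],[0,0,0,0,0,0,60],[0,0,0,0,0,0,60]]]}}

```text
time: 36.15
tool_pos: [0.4326, 0.2817, 0.3902]
ee_rot: [-3.141, 0.0, 0.786]
wrist_force: [-0.3, -0.7, 0.1]
width: 0.0602
finger_force: 0.0
```

Run:
```python
from h import *
import pickle
o=robot.get_obs(); p=eyes.snapshot('wrist'); save(p,'w5.png'); pickle.dump((o,p),open('w5.pkl','wb'))
print(np.round(o['tool_pos'],4),np.round(o['ee_rot'],4),o['time'])
u=proj(p,[.475,.324,.09],o)[0].astype(int); print(u)
x0,y0=max(u[0]-80,0),max(u[1]-70,0)
cv2.imwrite('pics/w5c.png',cv2.resize(p['color'][y0:y0+140,x0:x0+160,::-1],None,fx=5,fy=4.2,interpolation=cv2.INTER_CUBIC))
for m in models.masks_of(p,'vrest')[:1]:
    print(m['confidence'],m['xy'],ray(p,m['xy'],.1,o))
# top-cam pin in grayscale: shank axis
t=eyes.snapshot('top'); 
for m in models.masks_of(t,'pin')[:3]:
    ys,xs=np.nonzero(m['mask']); W=ray(t,np.c_[xs,ys],.013)[:,:2] 
    r=cv2.minAreaRect(W.astype(np.float32)*1000); print('pin',np.round(m['xy']),np.round(W.mean(0),4),r)
```

```text
[0.4326 0.2817 0.3902] [-3.1413e+00  1.0000e-04  7.8570e-01] 36.15
[316 161]
0.64 [529.9, 274.5] [[0.52888288 0.15696833 0.1       ]]
pin [447. 222.] [ 0.5784 -0.3513] ((574.2161254882812, -352.1881103515625), (26.43680763244629, 112.9524154663086), 81.927978515625)
pin [537. 224.] [ 0.5678 -0.5422] ((569.426513671875, -546.8384399414062), (112.92005157470703, 25.44285011291504), 80.40935516357422)
pin [484. 149.] [ 0.7361 -0.4313] ((738.1349487304688, -434.63775634765625), (26.444400787353516, 113.99693298339844), 54.670936584472656)
```

View pics/w5c.png

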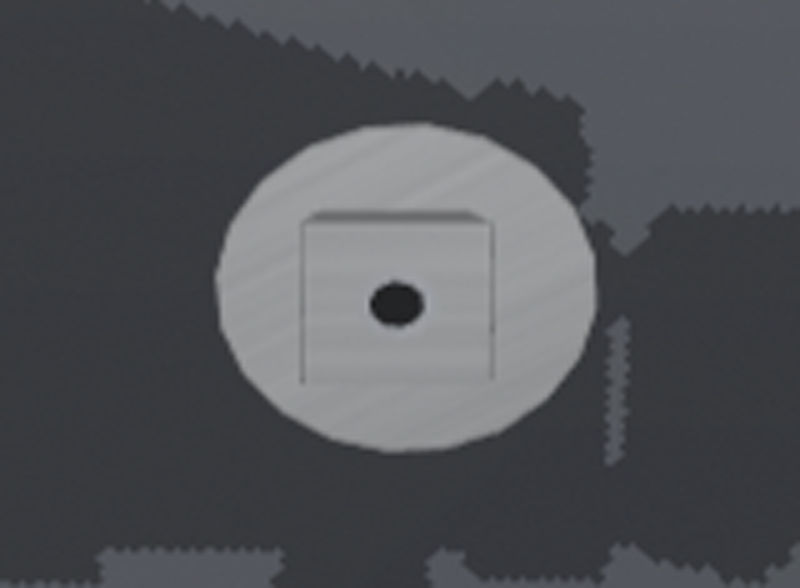

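Stack at crop (398,300) is flush on all sides. Now look at the V-rest.

{"method": "step_arm", "body": {"commands": [[[-14,26,0,0,0,0,60],[-24,44,0,0,0,0,60],[-20,36,0,0,0,0,60],[-12,24,0,0,0,0,60],[0,0,0,0,0,0.157,94],[0,0,0,0,0,0.157,94],[0,0,0,0,0,0.157,94],[0,0,0,0,0,0.157,94],[0,0,0,0,0,0.157,94],[0,0,0,0,0,0,94],[0,0,0,0,0,0,94]]]}}

```text
time: 37.72
tool_pos: [0.4752, 0.1403, 0.3903]
ee_rot: [-3.142, 0.0, 0.003]
wrist_force: [0.1, -0.1, -0.1]
width: 0.0939
finger_force: 0.0
```

Run:
```python
from h import *
import pickle
o=robot.get_obs(); p=eyes.snapshot('wrist'); save(p,'w6.png'); pickle.dump((o,p),open('w6.pkl','wb'))
print(np.round(o['tool_pos'],4),np.round(o['ee_rot'],4),o['time'])
im=rect(p,[.527,.14],.108,o,.0002,600); cv2.imwrite('pics/vr.png',im[:,:,::-1])
```

```text
[0.4752 0.1403 0.3903] [-3.1416e+00  4.0000e-04  3.2000e-03] 37.725
```

View pics/vr.png

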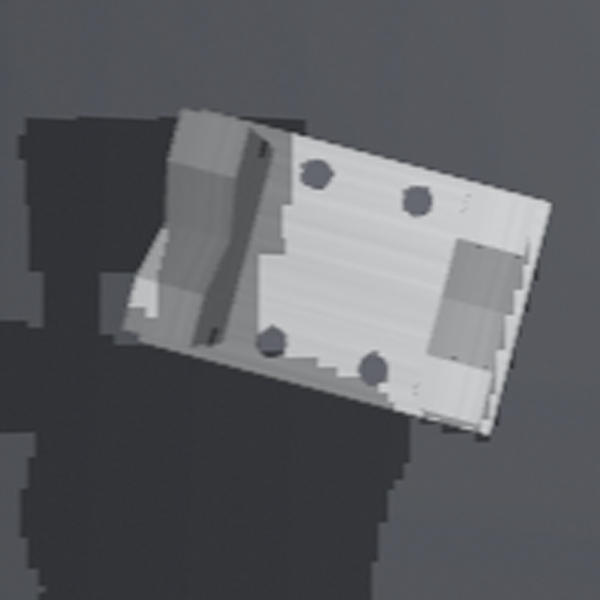

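```bash
python3 - <<'E'
from h import *
import pickle
from scipy.optimize import least_squares
o,p=pickle.load(open('w6.pkl','rb'))
def w(u,z=.108): # rect px -> image px -> world at z
    X=np.c_[np.array([.527,.14])+(np.atleast_2d(u)-300)*.0002,np.full(len(np.atleast_2d(u)),.108)]
    return proj(p,X,o)
hp=w([(317,174),(417,201),(271,342),(373,369)]); H=ray(p,hp,.07,o)[:,:2]; print('holes',H.mean(0),np.degrees(np.arctan2(*(H[1]-H[0])[::-1])),np.degrees(np.arctan2(*(H[3]-H[2])[::-1])))
L=np.array([[23,-12],[37,-12],[37,12],[23,12]])/1000; V=ray(p,w([(458,240),(525,257),(495,367),(428,352)]),.108,o)[:,:2]
f=lambda q:((L@R.from_euler('z',q[2]).as_matrix()[:2,:2].T+q[:2])-V).ravel()
r=least_squares(f,[.53,.13,.26]); print('V',r.x[:2],np.degrees(r.x[2]),r.fun*1000)
q=np.r_[(H.mean(0)+r.x[:2])/2,np.radians(15)]; print(q)
v=p['color'][:,:,::-1].copy(); Rz=R.from_euler('z',q[2]).as_matrix()[:2,:2]
for cx in (-30,30):
    for z,sy in ((.108,23),(.108,12)):
        pts=np.array([[cx-7,-sy],[cx+7,-sy],[cx+7,sy],[cx-7,sy]])/1000@Rz.T+q[:2]
        cv2.polylines(v,[np.int32(proj(p,np.c_[pts,np.full(4,z)],o)*16)],True,(0,0,255),1,16,4)
u=proj(p,[*q[:2],.1],o)[0].astype(int); v=v[max(u[1]-90,0):u[1]+90,u[0]-110:u[0]+110]; cv2.imwrite('pics/vo.png',cv2.resize(v,None,fx=3.4,fy=3.3,interpolation=cv2.INTER_CUBIC))
E
python3 go.py .52 -.345 .39 -8.1
```

```text
holes [0.53287422 0.13319825] 15.109575122340399 14.826479970355672
V [0.53328009 0.13319442] 14.685871203380616 [-0.02907935 -0.58259954  0.11354483 -0.43332774  0.02907889  0.78259942
 -0.11354529  0.23332762]
[0.53307715 0.13319633 0.26179939]
shift [4.350e+01 4.854e+02 3.000e-01] turn [-0.     0.     0.144] tcp [0.4752 0.1403 0.3904] rpy [-3.1415e+00  3.0000e-04  2.7000e-03] q6 1.74 w 0.0942 f [-0.5  0.3 -0.7] ff 0.0 t 37.77
```

View pics/vo.png

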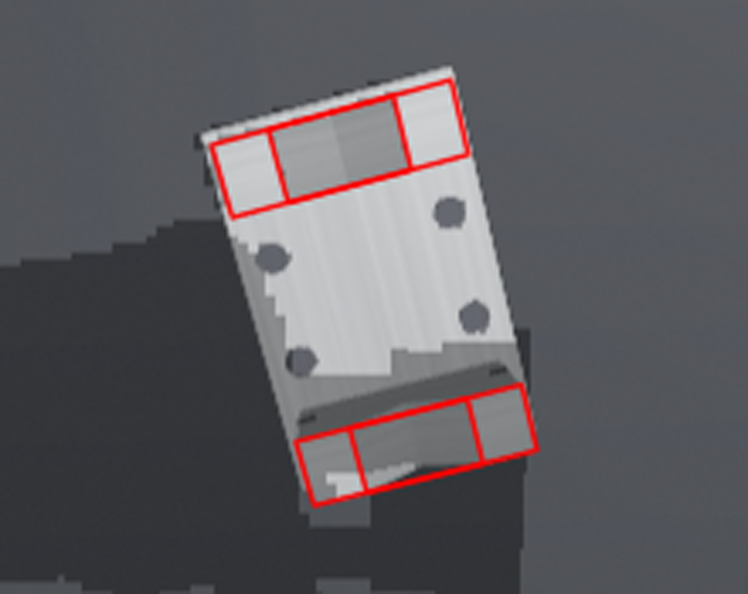

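Overlay matches: V-rest at (0.533, 0.133), yaw 15°. On to the pin.

{"method": "step_arm", "body": {"commands": [[[3,20,0,0,0,0,94],[3,45,0,0,0,0,94],[3,60,0,0,0,0,94],[3,60,0,0,0,0,94],[3,60,0,0,0,0,94],[3,60,0,0,0,0,94],[3,60,0,0,0,0,94],[2,60,0,0,0,0,94],[0,40,0,0,0,0.07,94],[0,20,0,0,0,0.074,94],[0,0,0,0,0,0,94],[0,0,0,0,0,0,94],[0,0,0,0,0,0,94]]]}}

```text
time: 39.4
tool_pos: [0.4972, -0.3436, 0.3909]
ee_rot: [-3.141, -0.0, -0.141]
wrist_force: [-0.1, 0.7, -0.4]
width: 0.0942
finger_force: 0.0
```

Run:
```python
from h import *
import pickle
o=robot.get_obs(); p=eyes.snapshot('wrist'); pickle.dump((o,p),open('w7.pkl','wb'))
print(np.round(o['tool_pos'],4),np.round(o['ee_rot'],4),o['time'])
for m in models.masks_of(p,'pin')[:3]:
    ys,xs=np.nonzero(m['mask']); W=ray(p,np.c_[xs,ys],.013,o)[:,:2]
    print('pin',round(m['confidence'],2),np.round(m['xy']),np.round(W.mean(0),4),cv2.minAreaRect(W.astype(np.float32)*1000))
im=rect(p,[.575,-.35],.013,o,.00025,600); cv2.imwrite('pics/pn.png',im[:,:,::-1])
```

```text
[ 0.4972 -0.3436  0.3909] [-3.1415e+00 -4.0000e-04 -1.4090e-01] 39.4
pin 0.92 [332. 391.] [ 0.313  -0.3368] ((314.4654235839844, -346.95068359375), (103.09902954101562, 28.39924430847168), 78.29627990722656)
pin 0.88 [528. 104.] [ 0.5721 -0.5387] ((573.3484497070312, -544.0502319335938), (116.3364028930664, 27.75687599182129), 80.20930480957031)
pin 0.85 [311. 122.] [ 0.5815 -0.3486] ((575.4434204101562, -348.2886047363281), (28.596837997436523, 113.53968811035156), 81.09110260009766)
```

View pics/pn.png

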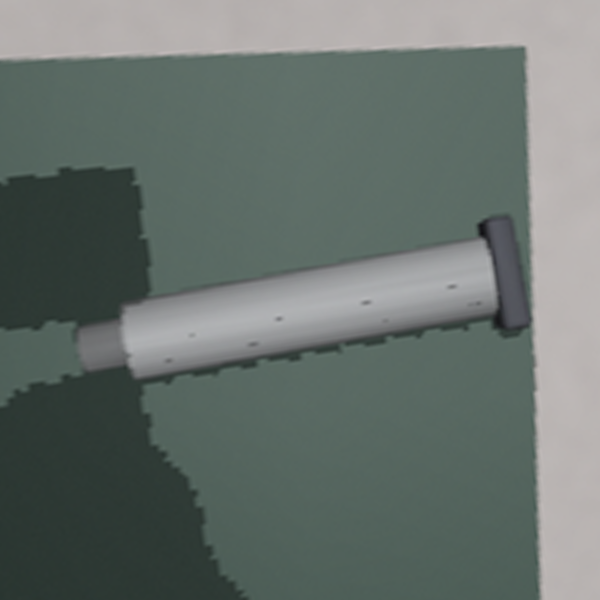

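Shank ends at (128,342) and (495,278): pin centre (0.578, −0.3475), yaw −10°.

```bash
python3 go.py .578 -.3475 .204 -10
```

```text
shift [ 80.4  -7.6 186.9] turn [ 0.    -0.     0.033] tcp [ 0.4972 -0.3437  0.3909] rpy [ 3.1416e+00 -4.0000e-04 -1.4130e-01] q6 1.01 w 0.094 f [-0.8 -0.2 -0.2] ff 0.0 t 39.5
```

{"method": "step_arm", "body": {"commands": [[[25,-2.6,10,0,0,0.033,60],[30,-3,30,0,0,0,60],[25.4,-2,50,0,0,0,60],[0,0,50,0,0,0,60],[0,0,34,0,0,0,60],[0,0,12.9,0,0,0,60],[0,0,0,0,0,0,60],[0,0,0,0,0,0,15],[0,0,0,0,0,0,15],[0,0,0,0,0,0,15],[0,0,0,0,0,0,15],[0,0,0,0,0,0,15]]]}}

```text
time: 41.0
tool_pos: [0.5775, -0.3504, 0.2037]
ee_rot: [-3.141, -0.0, -0.176]
wrist_force: [-0.5, 0.3, 0.5]
width: 0.0191
finger_force: 30.0
```

```bash
python3 go.py .5331 .1332 .35 15
```

```text
shift [-128.5 -468.4 -146.1] turn [-0.    -0.    -0.438] tcp [ 0.5775 -0.3504  0.2037] rpy [-3.1413 -0.     -0.1761] q6 1.12 w 0.0191 f [-0.5  0.3  0.5] ff 30.0 t 41.0
```

{"method": "step_arm", "body": {"commands": [[[0,0,-40,0,0,0,15],[0,0,-60,0,0,0,15],[-5,-18,-46,0,0,0,15],[-11,-38,0,0,0,0,15],[-14,-52,0,0,0,0,15],[-15,-54,0,0,0,0,15],[-15,-54,0,0,0,0,15],[-15,-54,0,0,0,0,15],[-15,-54,0,0,0,0,15],[-14,-52,0,0,0,0,15],[-11,-44,0,0,0,0,15],[-8,-30,0,0,0,0,15],[-5.5,-18,0,0,0,0,15],[0,0,0,0,0,-0.146,15],[0,0,0,0,0,-0.146,15],[0,0,0,0,0,-0.146,15],[0,0,0,0,0,0,15],[0,0,0,0,0,0,15]]]}}

```text
time: 43.25
tool_pos: [0.5331, 0.1324, 0.3494]
ee_rot: [3.142, 0.001, 0.259]
wrist_force: [-0.1, -0.2, -2.7]
width: 0.0189
finger_force: 30.0
```

Run:
```python
from h import *
from go import need
need(.5331,.1332,.301,15)
o=robot.get_obs(); p=eyes.snapshot('wrist')
im=p['color'][:,:,::-1]; cv2.imwrite('pics/w8.png',im)
s=eyes.snapshot('scene'); c=s['color'][260:340,330:430,::-1]; cv2.imwrite('pics/s8.png',cv2.resize(c,None,fx=5,fy=5,interpolation=cv2.INTER_CUBIC))
```

```text
shift [ 0.2 -0.8 48.4] turn [ 0.     0.001 -0.003] tcp [0.5331 0.1324 0.3494] rpy [3.1415e+00 5.0000e-04 2.5910e-01] q6 1.45 w 0.0189 f [-0.1 -0.2 -2.7] ff 30.0 t 43.25
```

View pics/w8.png

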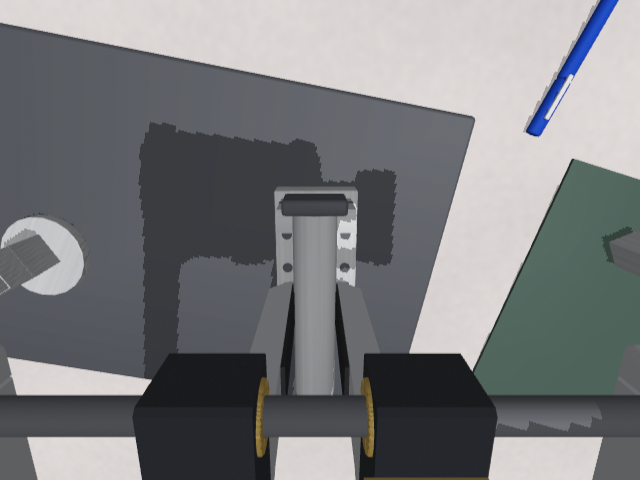

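Pin held level, aligned along the V-rest (head at (315,205)). Lower it.

{"method": "step_arm", "body": {"commands": [[[0.2,-0.8,20,0,0,-0.003,15],[0,0,15,0,0,0,15],[0,0,6,0,0,0,15],[0,0,3,0,0,0,15],[0,0,1.5,0,0,0,15],[0,0,1,0,0,0,15],[0,0,0.5,0,0,0,15],[0,0,0,0,0,0,15]]]}}

```text
time: 44.35
tool_pos: [0.5331, 0.1336, 0.3029]
ee_rot: [3.142, -0.0, 0.265]
wrist_force: [0.7, -0.5, -2.7]
width: 0.019
finger_force: 30.0
```

{"method": "step_arm", "body": {"commands": [[[0,0,0.7,0,0,0,15],[0,0,0.5,0,0,0,15],[0,0,0.5,0,0,0,15],[0,0,0.3,0,0,0,15],[0,0,0,0,0,0,15]]]}}

```text
time: 44.98
tool_pos: [0.5333, 0.1333, 0.302]
ee_rot: [3.14, -0.002, 0.265]
wrist_force: [-0.7, -3.1, 5.5]
width: 0.0194
finger_force: 30.0
```

{"method": "step_arm", "body": {"commands": [[[0,0.5,0,0,0,0,15],[0,0.5,0.3,0,0,0,15],[0,0,0.3,0,0,0,15],[0,0,0,0,0,0,15]]]}}

```text
time: 45.48
tool_pos: [0.5336, 0.1325, 0.3011]
ee_rot: [3.141, -0.002, 0.265]
wrist_force: [-0.7, -2.8, 6.7]
width: 0.0192
finger_force: 30.0
```

{"method": "step_arm", "body": {"commands": [[[0,0.4,0,0,0,0,15],[0,0,0,0,0,0,24],[0,0,0,0,0,0,40],[0,0,0,0,0,0,40],[0,0,0,0,0,0,40],[0,0,-30,0,0,0,50],[-20,0,-50,0,0,0,60],[-50,0,-10,0,0,0,60],[0,0,0,0,0,0,60],[0,0,0,0,0,0,60]]]}}

```text
time: 46.72
tool_pos: [0.466, 0.114, 0.3898]
ee_rot: [-3.141, -0.001, 0.265]
wrist_force: [0.9, -0.3, 0.3]
width: 0.06
finger_force: 0.0
```

Run:
```python
from h import *
o=robot.get_obs(); p=eyes.snapshot('wrist'); print(np.round(o['tool_pos'],4),np.round(o['wrist_force'],1))
v=p['color'][:,:,::-1].copy(); a=np.radians(15); c=np.array([.5331,.1332])
for x in (-46,-37,-23,0,23,37,46):
    X=np.r_[c+x/1000*np.array([np.cos(a),np.sin(a)]),.11]; n=.01*np.array([-np.sin(a),np.cos(a),0])
    q=proj(p,[X-n,X+n],o); cv2.line(v,*[tuple(int(t) for t in np.round(k)) for k in q],(0,0,255),1)
cv2.imwrite('pics/w9.png',v)
```

```text
[0.466  0.114  0.3898] [ 0.9 -0.3  0.3]
```

View pics/w9.png

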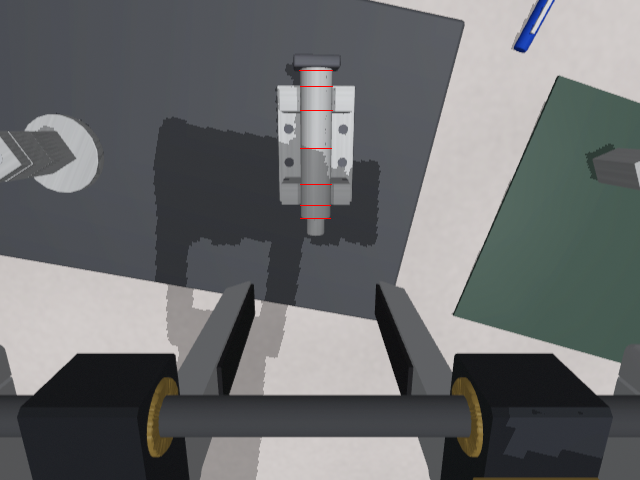

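The pin lies centrally in both Vs: its head is clear at (317,62), its tip at (316,227), and the shank ends match the overlay. The stack at (35,155) stands intact. Handing in.

```bash
python3 -c "
from bench import robot; print(robot.close_job())"
```

```text
the job is handed in; nothing more can be done
None
```

I handed in the job at about 47 s of the 122 s allowed. The 30/20/10 stack stands flush on the platen, the pin lies centrally in both Vs, and the 50 mm block, bush and pen were not touched; the hand-in returned no verdict, so this rests on the camera views.

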